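# Tap the droppers home in blend order

## Robot

A 6-joint arm with a two-finger parallel gripper is mounted at the origin on the work surface. World frame = base frame: x ahead of the robot, y to its left, z up, the work surface at z = 0. Lengths are in m, angles in rad, forces in N, time in s.
With the tool pointing down it reaches from about 0.325 to 0.85 m from the base axis. Payload 4.4 kg.
Tool frame: the origin (TCP) lies at the very end of the fingers, on their centre line; the grasp point (between the pads) lies 19 mm behind it; z points along the fingers, y is the line along which they close (so a half turn about z gives the same grasp; the last joint's range is limited). The gripper opens to 94 mm and grips with 3 to 60 N. Pads are 16 mm wide; open, the fingers measure 119 mm over their backs; the gripper's body (75 mm by 177 mm) begins 78 mm behind the grasp point.
Start: joints at [1, 0.207, 1.542, -0, 1.393, -0.15], TCP at [0.234, 0.525, 0.177] pointing down, gripper open.
Joint ranges: [-2.73, 2.73], [-0.86, 2.22], [0.23, 2.46], [-1.11, 4.25], [0.08, 2.63], [-2.82, 2.82]. Speed limits (rad/s): [2.79, 2.79, 3.14, 3.14, 3.14, 3.14].

## Interface

Orientations are given as a 3x3 rotation matrix whose columns are the frame's x, y, z axes.
In Python, from rig import monitor, optics, job_done, finder gives the robot as it stands. The module is installed in compiled form; this text tells all that it offers.
- The arm moves only by the tool drive_tool, never from a script. Its argument "increments" is a list of rows, each a list of 7 numbers: the finger opening in mm, from 0 to 94, then the shift along the tool's x, y, z in mm, then the turn, a rotation vector about the tool's x, y, z in degrees. In form: [[grip, tx, ty, tz, wx, wy, wz], ...]. A call has 1 to 5 rows; each row is the pose to reach, as a shift and turn from the pose commanded when the call began, along the tool's axes at that moment; what a row does not reach only later rows make up. A row lasts 1/10 s, in which the tool goes at most 50 mm and 8.59 degrees, less where a joint would pass 70% of its speed; a pose out of reach is approached as far as the arm can. A call with a gripper value outside its range is refused whole. The fingers move at their own pace and stop on an object; "squeeze" is the grip in N (left out, the last holds). Time passes only in rows, so rows that repeat a pose let the fingers close. It gives the time, the measured TCP pose, the force, the opening and the grip force at its end, in the units of the state.
- monitor.sense(): the state, without advancing time (a new reading comes with each control period).
- optics.get_image(name): name is "scene" or "top"; returns the picture (480x640x3 uint8, red, green, blue); there is no depth.
- optics.camera_params(name): a dict with "vfov" (degrees; the focal length in pixels is half the picture's height over the tangent of half this angle, whatever the lens; pixels are square), "cx", "cy" (the principal point, pixels), "rvec" (rotation vector, rad) and "tvec" (3), from world to camera coordinates, as OpenCV has them. Camera axes: x right, y down, z forward; pixel columns grow to the right and rows downward; lengths in m; the calibration is good to about 2 mm. A picture is of the moment at which its call begins. camera_params takes no time and is no camera call.
- job_done(): hands the job in; it is judged then, once.
Trained networks look in the newest picture that a camera, given by its name, has taken for a name from the list of things; names that differ only in an ending like _2 or _b are one class to them, and where a whole thing is asked for, a point or a joint stands for the part that bears it (a point fixed in the world has none). Each returns a list of dicts, best first, with "confidence" (0 to 1); they miss things now and then, are a little off and sometimes report something else, mostly with a low value. They report only what shows in the picture. A call takes as long as a camera call. They do not tell look-alikes from the thing itself.
- finder.look_for(camera, thing): "rect" ([left, top, width, height] in pixels, round what is visible of it).
- finder.silhouettes(camera, thing): "pixels" (480x640 bool, what is visible of it) and "rect" ([left, top, width, height] in pixels, round what is visible of it).
The state is a dict: "t": time; "joint_pos": joint angles; "qd": joint speeds; "joint_efforts": joint torques, N m; "tcp_pos": TCP position; "tcp_rot": TCP orientation; "ft_force": force on the tool from outside, world axes, zero at the start; "torque": the same for the moment, N m; "width": finger opening in m; "grasp_force": force on a finger pad.
Only numpy, scipy, OpenCV 4.12 (cv2) and the standard library are available. Lean on these libraries where they do the work, as an engineer would, in place of code of your own. Each camera call takes 0.05 s, during which the arm holds its last target. There are 200 camera calls.

## Task

Close up the oils of the blend in the order they were used: with the fingertips, lightly press the raised dropper of the amber bottle fully down by its rubber bulb, then the green bottle's, then the blue bottle's; each stays down. Do not grip, lift, tip or push the bottles along (press gently, they are glass), and leave the clear bottle with the black bulb raised and the tin, tub and jar where they are.

Things in the scene. Friction and masses are not known exactly. Their poses are not given: they have to be found in the camera images.
- amber_bottle: Loose upright 50 ml bottle of brown amber glass, 44 mm across, paper label, shoulder narrowing from 56 to 72 mm high; about 0.2 kg, tips if pushed sideways, not to be pressed with 20 N or more. In its neck a push-in dropper top: white collar 27 mm across, 16 mm tall, and above it one bright orange rubber bulb 22 mm across, 20 mm tall. Origin: centre of its underside; z up.
- amber_bulb_top (a point): Centre of the flat top (18 mm across) of the bright orange bulb on the amber bottle: 116 mm above the table with the dropper fully raised, 108 mm when home. The bulb springs (0.75 N/mm, gives at most 10 mm, comes back; this point sinks with it): pressed from above it gives 4 mm before the dropper slides, with 6 mm left at the dropper's stop; 6 N is plenty.
- amber_cap (a joint): How far the dropper of the amber bottle has been pushed down, m: 0 is raised by 8 mm, 0.008 fully home (collar on the shoulder, a firm stop); starts between 0 and 0.0015. It slides at about 3 N and stays where it is left.
- green_bottle: Loose upright 50 ml bottle of dark green glass, 44 mm across, paper label, shoulder narrowing from 56 to 72 mm high; about 0.2 kg, tips if pushed sideways, not to be pressed with 20 N or more. In its neck a push-in dropper top: white collar 27 mm across, 16 mm tall, and above it one green rubber bulb 22 mm across, 20 mm tall. Origin: centre of its underside; z up.
- green_bulb_top (a point): Centre of the flat top (18 mm across) of the green bulb on the green bottle: 116 mm above the table with the dropper fully raised, 108 mm when home. The bulb springs (0.75 N/mm, gives at most 10 mm, comes back; this point sinks with it): pressed from above it gives 4 mm before the dropper slides, with 6 mm left at the dropper's stop; 6 N is plenty.
- green_cap (a joint): How far the dropper of the green bottle has been pushed down, m: 0 is raised by 8 mm, 0.008 fully home (collar on the shoulder, a firm stop); starts between 0 and 0.0015. It slides at about 3 N and stays where it is left.
- blue_bottle: Loose upright 50 ml bottle of dark blue glass, 44 mm across, paper label, shoulder narrowing from 56 to 72 mm high; about 0.2 kg, tips if pushed sideways, not to be pressed with 20 N or more. In its neck a push-in dropper top: white collar 27 mm across, 16 mm tall, and above it one blue rubber bulb 22 mm across, 20 mm tall. Origin: centre of its underside; z up.
- blue_bulb_top (a point): Centre of the flat top (18 mm across) of the blue bulb on the blue bottle: 116 mm above the table with the dropper fully raised, 108 mm when home. The bulb springs (0.75 N/mm, gives at most 10 mm, comes back; this point sinks with it): pressed from above it gives 4 mm before the dropper slides, with 6 mm left at the dropper's stop; 6 N is plenty.
- blue_cap (a joint): How far the dropper of the blue bottle has been pushed down, m: 0 is raised by 8 mm, 0.008 fully home (collar on the shoulder, a firm stop); starts between 0 and 0.0015. It slides at about 3 N and stays where it is left.
- clear_bottle: Loose upright 50 ml bottle of pale clear glass, 44 mm across, paper label, shoulder narrowing from 56 to 72 mm high; about 0.2 kg, tips if pushed sideways, not to be pressed with 20 N or more. In its neck a push-in dropper top: white collar 27 mm across, 16 mm tall, and above it one black rubber bulb 22 mm across, 20 mm tall. Origin: centre of its underside; z up.
- clear_bulb_top (a point): Centre of the flat top (18 mm across) of the black bulb on the clear bottle: 116 mm above the table with the dropper fully raised, 108 mm when home. The bulb springs (0.75 N/mm, gives at most 10 mm, comes back; this point sinks with it): pressed from above it gives 4 mm before the dropper slides, with 6 mm left at the dropper's stop; 6 N is plenty.
- clear_cap (a joint): How far the dropper of the clear bottle has been pushed down, m: 0 is raised by 8 mm, 0.008 fully home (collar on the shoulder, a firm stop); starts between 0 and 0.0015. It slides at about 3 N and stays where it is left.
- tin: Bystander: low round salve tin, aluminium with a red lid, 70 mm across, 28 mm high; origin at the centre of its underside.
- tub: Bystander: open white plastic tub of lying vials, 160 x 110 mm, 55 mm high; origin at the centre of its underside.
- jar: Bystander: jar with a white lid, 64 mm across, 70 mm high; origin at the centre of its underside.
Things that resemble listed ones, but are neither listed nor needed, are in the scene too. There is more than one size of the green_bottle; the one meant has the size given above. Several things look just like the amber_bottle: the one meant starts farthest to the robot's right.

How it is judged:
By the outcome, as a careful person would: the job done as asked, in the order asked, and still so for the second after the job is handed in, with the robot touching nothing.
It also fails if it takes over 48 s, if anything falls off the work surface, if the arm or the gripper's body presses on something with over 40 N, if the wrist force passes 120 N, or if a joint passes its speed limit or range.

## Working session

There is one attempt and no reset: what is moved stays moved. The work goes in short steps, Python scripts to look and compute and a tool call to move; the robot and the scene stay as the last step left them, time stands still between calls to the robot, and variables do not carry over. Pictures are saved under pics/ and viewed, at most 10 in all, crops included, and the job is handed in when it is done.

Besides the shell and the picture viewer there is one more tool, called after ">>>" as name(argument=value, ...) on one line, values as JSON. drive_tool: Moves the arm, as the interface text tells. Its arguments: {"type":"object","properties":{"increments":{"type":"array"},"squeeze":{"type":"number"}},"required":["increments"]}

```bash
mkdir -p pics
cat > h.py <<'E'
import numpy as np, cv2
from rig import monitor, optics, finder
def cam(n):
    p=optics.camera_params(n); f=240/np.tan(np.radians(p['vfov'])/2)
    return np.array([[f,0,p['cx']],[0,f,p['cy']],[0,0,1]]), cv2.Rodrigues(np.array(p['rvec'],float))[0], np.array(p['tvec'],float).ravel(), p
def at_z(n,uv,z):
    K,R,t,_=cam(n); d=R.T@np.linalg.inv(K)@np.array([uv[0],uv[1],1.]); c=-R.T@t
    return c+d*(z-c[2])/d[2]
def proj(n,X):
    K,R,t,_=cam(n); q=K@(R@np.array(X)+t); return q[:2]/q[2]
E
python3 - <<'E'
from h import *
for n in('scene','top'):
    im=optics.get_image(n); cv2.imwrite(f'pics/{n}0.png',im[:,:,::-1])
    K,R,t,p=cam(n); print(n,p,-R.T@t)
    for th in('amber_bottle','green_bottle','blue_bottle','clear_bottle','amber_bulb_top','green_bulb_top','blue_bulb_top'):
        print(th,[(round(d['confidence'],2),np.round(d['rect']).tolist()) for d in finder.look_for(n,th)])
print({k:np.round(v,3).tolist() for k,v in monitor.sense().items()})
E
```

```text
scene {'vfov': 53.48979751342709, 'cx': 319.6920182583507, 'cy': 247.13889033742007, 'rvec': array([ 1.9007776 ,  1.48207045, -0.64286886]), 'tvec': array([-0.11224441, -0.26686292,  1.33936679])} [ 1.15590992 -0.18130442  0.71324539]
amber_bottle [(0.83, [223.0, 235.0, 24.0, 53.0]), (0.57, [252.0, 195.0, 23.0, 52.0])]
green_bottle [(0.82, [305.0, 317.0, 17.0, 36.0]), (0.81, [287.0, 267.0, 27.0, 54.0])]
blue_bottle [(0.97, [345.0, 228.0, 19.0, 50.0]), (0.58, [433.0, 254.0, 14.0, 15.0])]
clear_bottle [(0.64, [418.0, 254.0, 26.0, 55.0])]
amber_bulb_top [(0.42, [257.0, 199.0, 13.0, 9.0])]
green_bulb_top [(0.55, [295.0, 270.0, 14.0, 16.0]), (0.17, [292.0, 267.0, 14.0, 23.0])]
blue_bulb_top [(0.59, [350.0, 227.0, 11.0, 16.0])]
top {'vfov': 49.20495642951203, 'cx': 321.449317615746, 'cy': 235.22885486875444, 'rvec': array([ 2.13881729, -2.13162457,  0.17922502]), 'tvec': array([0.01676564, 0.51884101, 1.06114519])} [0.33602197 0.01956391 1.13234831]
amber_bottle [(0.85, [404.0, 255.0, 25.0, 23.0]), (0.78, [368.0, 303.0, 20.0, 23.0]), (0.56, [234.0, 182.0, 11.0, 19.0])]
green_bottle [(0.78, [355.0, 167.0, 15.0, 19.0]), (0.56, [351.0, 196.0, 22.0, 24.0])]
blue_bottle [(0.97, [294.0, 234.0, 20.0, 24.0]), (0.64, [363.0, 195.0, 9.0, 12.0])]
clear_bottle [(0.74, [237.0, 182.0, 18.0, 28.0]), (0.38, [404.0, 256.0, 25.0, 20.0])]
amber_bulb_top [(0.66, [378.0, 309.0, 11.0, 12.0]), (0.38, [353.0, 195.0, 23.0, 25.0])]
green_bulb_top [(0.45, [359.0, 166.0, 8.0, 12.0])]
blue_bulb_top []
{'t': 0.8, 'joint_pos': [1.001, 0.207, 1.541, 0.0, 1.394, -0.15], 'qd': [-0.001, -0.001, -0.0, -0.0, 0.001, -0.001], 'joint_efforts': [-0.0, -37.082, -28.175, 0.07, 0.027, -0.0], 'tcp_pos': [0.234, 0.525, 0.177], 'tcp_rot': [[-0.913, 0.408, -0.0], [0.408, 0.913, 0.0], [0.0, 0.0, -1.0]], 'ft_force': [0.294, -0.658, -0.601], 'torque': [0.031, 0.02, -0.009], 'grasp_force': 0.0, 'width': 0.094}
```

View pics/scene0.png

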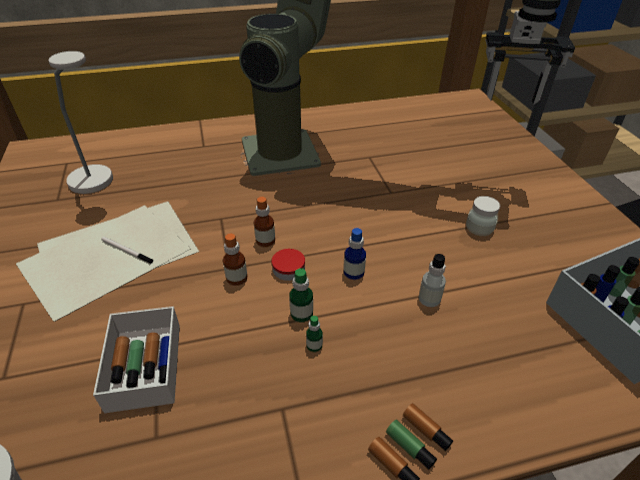

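View pics/top0.png

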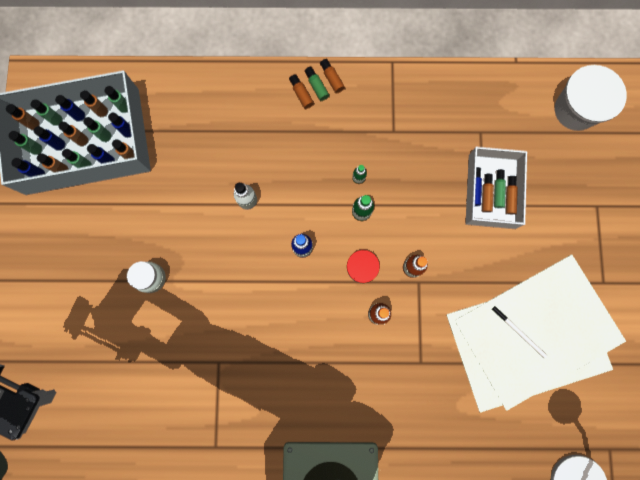

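The top picture shows bulbs at: amber candidates (421,262) and (383,312), greens (365,201) large and (361,171) small, blue (300,240), black (241,188). In the scene picture they are orange (232,241)/(262,204), green (301,276) large/(314,322) small and blue (357,236). My picks are the amber at top (421,262), which has the most negative y, the large green, and the blue. Next I'll segment and triangulate the bulbs, and check the choice in a crop.

Run:
```python
from h import *
P={n:(lambda K,R,t:K@np.c_[R,t])(*cam(n)[:3]) for n in('scene','top')}
im={n:cv2.imread(f'pics/{n}0.png') for n in P}
hue={'orange':(5,18),'green':(50,80),'blue':(105,125)}
S={'amber':('orange',(421,262),(232,241)),'amber2':('orange',(383,312),(262,204)),'green':('green',(365,201),(301,276)),'small':('green',(361,171),(314,322)),'blue':('blue',(300,240),(357,236))}
def blob(n,c,g):
    h=cv2.cvtColor(im[n],cv2.COLOR_BGR2HSV); m=cv2.inRange(h,(hue[c][0],120,125),(hue[c][1],255,255))
    z=np.zeros_like(m); cv2.circle(z,g,11,255,-1); m&=z
    k,l,s,ce=cv2.connectedComponentsWithStats(m); i=1+np.argmax(s[1:,4]); return ce[i],s[i]
for k,(c,a,b) in S.items():
    t,st=blob('top',c,a); s,ss=blob('scene',c,b)
    X=cv2.triangulatePoints(P['top'],P['scene'],t,s).ravel(); X=X[:3]/X[3]
    print(k,np.round(t,1),st.tolist(),np.round(s,1),ss.tolist(),'tri',np.round(X,4),'top@.106',np.round(at_z('top',t,.106),4)[:2],'scene',np.round(at_z('scene',s,.106),4)[:2], 'r',np.hypot(*X[:2]).round(3))
crop=lambda n,x,y,w,h:cv2.resize(im[n][y:y+h,x:x+w],(800,300),interpolation=cv2.INTER_CUBIC)
cv2.imwrite('pics/c.png',np.vstack([crop('top',270,155,176,66) ,crop('top',270,230,176,66)]))
```

```text
amber [424.7 261.1] [417, 251, 16, 22, 192] [234.3 236.7] [225, 230, 19, 19, 165] tri [ 0.4573 -0.1767  0.1139] top@.106 [ 0.4572 -0.185 ] scene [ 0.4511 -0.1685] r 0.49
amber2 [383.5 312.4] [378, 308, 11, 10, 90] [261.9 200.4] [251, 193, 23, 19, 200] tri [ 0.3571 -0.1006  0.1117] top@.106 [ 0.3571 -0.1022] scene [ 0.3499 -0.0988] r 0.371
green [365.6 199.3] [361, 195, 10, 10, 70] [301.  271.8] [297, 269, 8, 6, 27] tri [ 0.5804 -0.0679  0.1131] top@.106 [ 0.5817 -0.07  ] scene [ 0.5741 -0.0647] r 0.584
small [361.  167.5] [359, 165, 5, 6, 26] [313.8 318.1] [311, 316, 6, 5, 21] tri [ 0.6573 -0.0628  0.0759] top@.106 [ 0.6479 -0.0613] scene [ 0.6811 -0.0674] r 0.66
blue [300.2 239.4] [296, 235, 10, 10, 82] [356.6 230.8] [352, 228, 10, 7, 48] tri [0.4989 0.0611 0.1132] top@.106 [0.4998 0.0606] scene [0.4912 0.065 ] r 0.503
```

View pics/c.png

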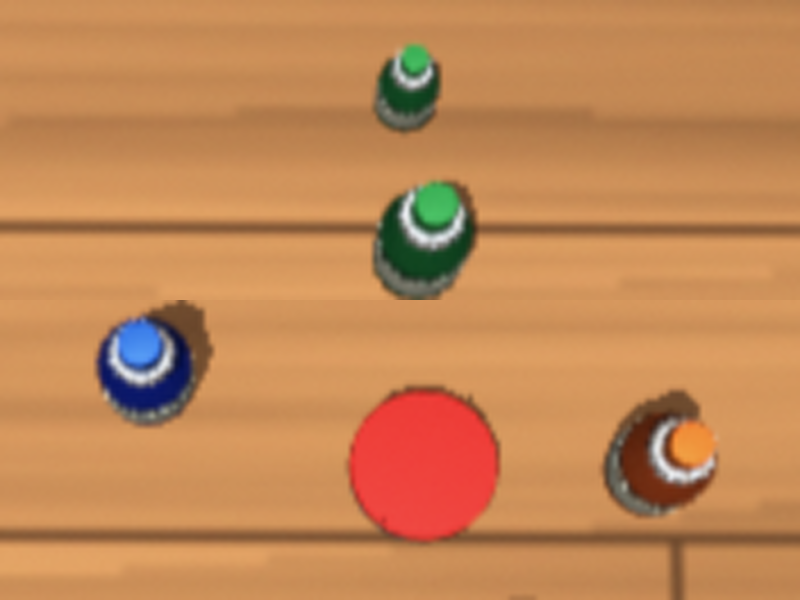

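The crop confirms the three targets: large green bulb at (365.6,199.3), blue at (300.2,239.4) and right-hand amber at (421.6,261). The first amber mask picked up some table wood, so I'll redo it with a stricter saturation limit and use the height of the bulb top.

Run:
```python
from h import *
im={n:cv2.imread(f'pics/{n}0.png') for n in('top','scene')}
h={n:cv2.cvtColor(im[n],cv2.COLOR_BGR2HSV) for n in im}
print(h['top'][261,421],h['top'][261,432],h['scene'][238,232])
def bl(n,g):
    m=cv2.inRange(h[n],(5,190,200),(18,255,255)); k,l,s,ce=cv2.connectedComponentsWithStats(m)
    i=min(range(1,k),key=lambda i:np.hypot(*(ce[i]-g))); print(n,s[i]); return ce[i]
t,s=bl('top',(421,261)),bl('scene',(232,238)); print(t,s)
s0=monitor.sense(); R=s0['tcp_rot'];p=s0['tcp_pos']
for k,a,b in(('amber',t,s),('green',(365.6,199.3),(301,271.8)),('blue',(300.2,239.4),(356.6,230.8))):
    A=at_z('top',a,.114);B=at_z('scene',b,.114); print(k,A.round(4),B.round(4))
    X=(A+B)/2; X[2]=.16; print('mean',X.round(4),'tool mm',np.round(1000*R.T@(X-p),1))
```

```text
[ 15 189 240] [ 14 144 213] [ 11 192 181]
top [418 257   8   7  36]Traceback (most recent call last):
  File "<stdin>", line 8, in <module>
  File "<stdin>", line 7, in bl
ValueError: min() iterable argument is empty
```

Run:
```python
from h import *
im={n:cv2.imread(f'pics/{n}0.png') for n in('top','scene')}
h={n:cv2.cvtColor(im[n],cv2.COLOR_BGR2HSV) for n in im}
def bl(n,g,S,V):
    m=cv2.inRange(h[n],(5,S,V),(20,255,255)); k,l,s,ce=cv2.connectedComponentsWithStats(m)
    i=min(range(1,k),key=lambda i:np.hypot(*(ce[i]-g))); print(n,s[i],ce[i]); return ce[i]
t=bl('top',(421,261),172,200)
print(h['scene'][230:246,226:242,1]); print(h['scene'][230:246,226:242,2])
s=bl('scene',(232,238),180,215)
s0=monitor.sense(); R=s0['tcp_rot'];p=s0['tcp_pos']
for k,a,b in(('amber',t,s),('green',(365.6,199.3),(301,271.8)),('blue',(300.2,239.4),(356.6,230.8))):
    A=at_z('top',a,.114);B=at_z('scene',b,.114); print(k,A.round(4),B.round(4))
    X=(A+B)/2; X[2]=.16; print('mean',X.round(4),'tool mm',np.round(1000*R.T@(X-p),1))
```

```text
top [418 257   9  10  66] [421.89393939 261.        ]
[[136 137 136 140 138 136 139 137 135 135 136 137 137 137 136 139]
 [135 135 136 138 133 133 133 135 138 136 137 138 137 137 137 137]
 [135 132 132 133 139 142 134 134 138 135 136 138 135 139 135 137]
 [134 144 154 155 167 174 155 148 139 133 137 138 136 134 131 134]
 [148 181 194 194 194 194 190 183 155 136 135 135 138 131 136 135]
 [185 195 193 194 191 192 195 193 182 147 133 137 137 137 135 139]
 [194 194 191 190 195 194 193 194 193 181 138 133 135 138 137 142]
 [193 193 194 191 190 192 195 194 192 177 136 137 133 133 137 136]
 [194 195 189 190 189 189 192 189 199 206 133 133 137 137 137 136]
 [197 193 196 191 188 189 191 187 193 218 141 139 137 137 135 136]
 [193 191 209 191 184 206 202 206 190 216 157 140 140 137 134 139]
 [214 197 210 218 217 185 201 208 198 230 110  94 127 139 135 134]
 [208 218 215 205 180 196 209 200 209 225  71  25  89 143 140 140]
 [183 207 200 211 181 218 202 214 215 233 137  12  40 137 141 134]
 [154 224 205 202 195 204 225 203 197 255  63  13  27 128 141 137]
 [119 237 204 207 208 196 200 203 247 103
[... 548 characters left out ...]
9 149 147 146]
 [177 190 193 192 193 193 181 170 110  73 142 149 145 143 147 146]
 [132 160 168 172 172 169 136  90  66  55 132 145 143 143 145 143]
 [ 74  76  99 103 104  83  67  67  67  59 112 142 144 143 146 143]
 [ 75  79  74  76  73  73  71  70  67  60 109 146 147 143 145 145]
 [ 76  75  77  77  78  74  72  69  66  60 111 175 141 141 142 142]
 [ 78  75  79  76  79  76  72  69  63  59  80 193 129 138 145 145]
 [ 81  74  76  77  77  75  67  69  66  55 113 191 123 137 150 151]
 [ 86  72  75  75  76  74  74  69  61  84 174 174 114 117 151 156]]Traceback (most recent call last):
  File "<stdin>", line 9, in <module>
  File "<stdin>", line 6, in bl
ValueError: min() iterable argument is empty
```

Run:
```python
from h import *
im=cv2.cvtColor(cv2.imread('pics/scene0.png'),cv2.COLOR_BGR2HSV)
m=cv2.inRange(im,(5,170,160),(20,255,255)); k,l,st,ce=cv2.connectedComponentsWithStats(m)
i=min(range(1,k),key=lambda i:np.hypot(*(ce[i]-(230,236.5)))); s=ce[i]; print(st[i],s)
s0=monitor.sense(); R=s0['tcp_rot'];p=s0['tcp_pos']
for k,a,b in(('amber',(421.9,261),s),('green',(365.6,199.3),(301,271.8)),('blue',(300.2,239.4),(356.6,230.8))):
    A=at_z('top',a,.114);B=at_z('scene',b,.114); print(k,A.round(4),B.round(4))
    X=(A+B)/2; X[2]=.16; print('mean',X.round(4),'tool mm',np.round(1000*R.T@(X-p),1))
```

```text
[225 233  10   7  50] [229.64 236.3 ]
amber [ 0.4565 -0.1779  0.114 ] [ 0.4572 -0.1772  0.114 ]
mean [ 0.4569 -0.1776  0.16  ] tool mm [-489.6 -550.9   16.8]
green [ 0.5798 -0.0692  0.114 ] [ 0.5817 -0.0663  0.114 ]
mean [ 0.5808 -0.0677  0.16  ] tool mm [-558.  -400.1   16.8]
blue [0.4984 0.0604 0.114 ] [0.4999 0.0617 0.114 ]
mean [0.4992 0.061  0.16  ] tool mm [-431.  -315.8   16.9]
```

>>> drive_tool(increments=[[0, -33, -37, 0, 0, 0, 0], [0, -66, -74, 0, 0, 0, 0], [0, -98, -110, 0, 0, 0, 0], [0, -131, -147, 0, 0, 0, 0], [0, -163, -184, 0, 0, 0, 0]], squeeze=5)

```text
t: 1.3
tcp_pos: [0.3085, 0.289, 0.177]
tcp_rot: [[-0.914, 0.407, 0.001], [0.407, 0.914, 0.0], [-0.001, 0.001, -1.0]]
ft_force: [1.3, -0.1, -0.2]
width: 0.0575
grasp_force: 0.0
```

>>> drive_tool(increments=[[0, -33, -37, 0, 0, 0, 0], [0, -66, -74, 0, 0, 0, 0], [0, -98, -110, 0, 0, 0, 0], [0, -131, -147, 0, 0, 0, 0], [0, -163, -184, 0, 0, 0, 0]])

```text
t: 1.8
tcp_pos: [0.3826, 0.0542, 0.1774]
tcp_rot: [[-0.913, 0.408, 0.002], [0.408, 0.913, 0.0], [-0.002, 0.001, -1.0]]
ft_force: [1.3, 0.3, 0.4]
width: 0.0174
grasp_force: 0.0
```

>>> drive_tool(increments=[[0, -40, -45, 0, 0, 0, 0], [0, -80, -90, 0, 0, 0, 0], [0, -120, -135, 0, 0, 0, 0], [0, -150, -170, 0, 0, 0, 0], [0, -164, -183, 0, 0, 0, 0]])

```text
t: 2.3
tcp_pos: [0.4576, -0.1804, 0.1772]
tcp_rot: [[-0.913, 0.409, 0.001], [0.409, 0.913, -0.0], [-0.001, -0.0, -1.0]]
ft_force: [1.1, 0.6, -0.3]
width: 0.0004
grasp_force: 0.0
```

>>> drive_tool(increments=[[0, 0, 0, 20, 0, 0, 0], [0, 0, 0, 40, 0, 0, 0], [0, 0, 0, 40, 0, 0, 0]])

```text
t: 2.6
tcp_pos: [0.4549, -0.177, 0.1339]
tcp_rot: [[-0.913, 0.409, -0.006], [0.409, 0.913, 0.003], [0.006, 0.001, -1.0]]
ft_force: [-0.1, -0.5, 0.2]
width: 0.0004
grasp_force: 0.0
```

Run:
```python
from h import *
a=optics.get_image('scene')[190:310,170:330,::-1]; b=optics.get_image('top')[200:320,340:500,::-1]
cv2.imwrite('pics/d.png',np.hstack([cv2.resize(q,(400,300),interpolation=cv2.INTER_CUBIC) for q in(a,b)]))
s=monitor.sense(); print(s['t'],s['tcp_pos'].round(4),s['ft_force'].round(2))
```

```text
2.7 [ 0.457  -0.1776  0.1369] [ 0.31 -0.31  1.24]
```

View pics/d.png

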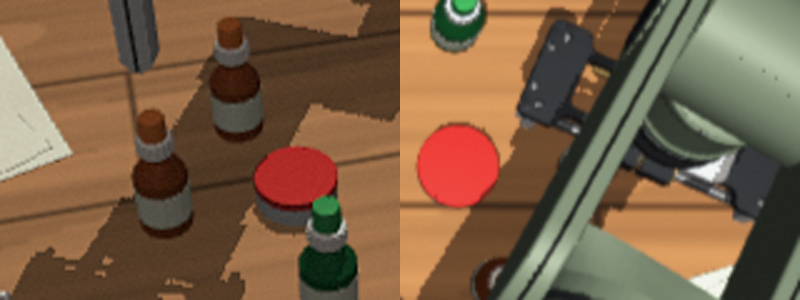

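Run:
```python
from h import *
s=monitor.sense(); p=s['tcp_pos']
print('tcp proj',proj('scene',p), 'bulb',proj('scene',[.457,-.1776,.114]),'base',proj('scene',[.457,-.1776,0]),'tri base top',proj('top',[.457,-.1776,0]))
im=cv2.imread('pics/scene0.png')
cv2.imwrite('pics/e.png',cv2.resize(im[190:310,170:330],(800,600),interpolation=cv2.INTER_CUBIC))
for n in('scene','top'):
  for z in (.114,.137): 
    c=proj(n,[.457,-.1776,z]); print(n,z,c,[ (proj(n,[.457+a,-.1776+b,z])-c).round(1) for a,b in((.01,0),(0,.01))])
import cv2
g=optics.get_image('scene')[205:250,205:250]; cv2.imwrite('pics/f.png',cv2.resize(g[:,:,::-1],(600,600),interpolation=cv2.INTER_NEAREST))
```

```text
tcp proj [227.90885825 227.08221148] bulb [229.42930573 236.25944962] base [236.25832169 277.74653103] tri base top [411.73714147 266.92677505]
scene 0.114 [229.42930573 236.25944962] [array([0.6, 3.4]), array([ 5.3, -0.8])]
scene 0.137 [227.90741996 227.01381319] [array([0.6, 3.4]), array([ 5.4, -0.8])]
top 0.114 [421.73313316 260.75368806] [array([-0.1, -5.1]), array([-5.1, -0. ])]
top 0.137 [424.02185309 259.3402748 ] [array([-0.2, -5.2]), array([-5.2, -0. ])]
```

View pics/f.png

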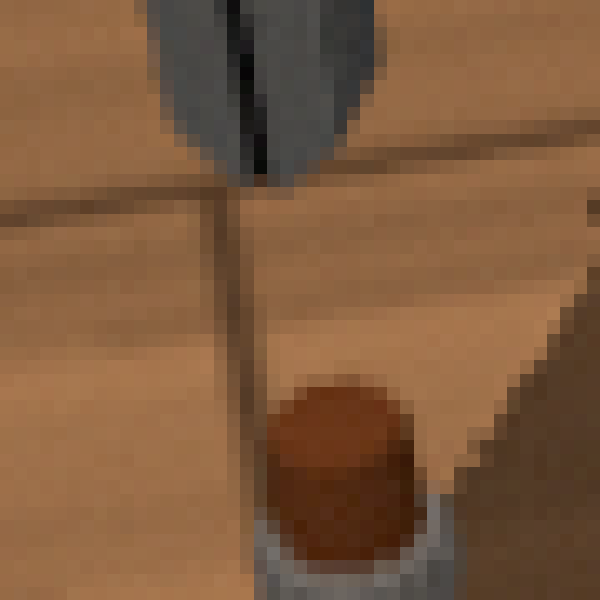

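The bulb projects where it is seen, but the visible fingertip is at (224.4,218.5) while the projected TCP is (227.9,227.1). I need to explain that gap before pressing, so I'll check the projection against the start pose (open fingers) and the robot base.

Run:
```python
from h import *
R=np.array([[-.913,.408,0],[.408,.913,0],[0,0,-1]]);p=np.array([.234,.525,.177])
for n in('scene','top'):
    im=cv2.imread(f'pics/{n}0.png'); 
    print(n,'base',proj(n,[0,0,0]))
    for sg in(-1,1):
        q=proj(n,p+sg*.053*R[:,1]); print(q); 
        cv2.circle(im,tuple(int(v) for v in q),2,(0,255,255),-1)
    if n=='scene': a=im[0:160,440:600]
    else: b=im[320:480,0:160]
cv2.imwrite('pics/g.png',np.hstack([cv2.resize(q,(400,400)) for q in(a,b)]))
```

```text
scene base [279.77975386 152.24683087]
[485.67061513 109.18639494]
[531.06730894 112.90822391]
top base [329.73059456 491.50690142]
[ 60.37365415 393.65411475]
[  7.79889805 368.17890729]
```

View pics/g.png

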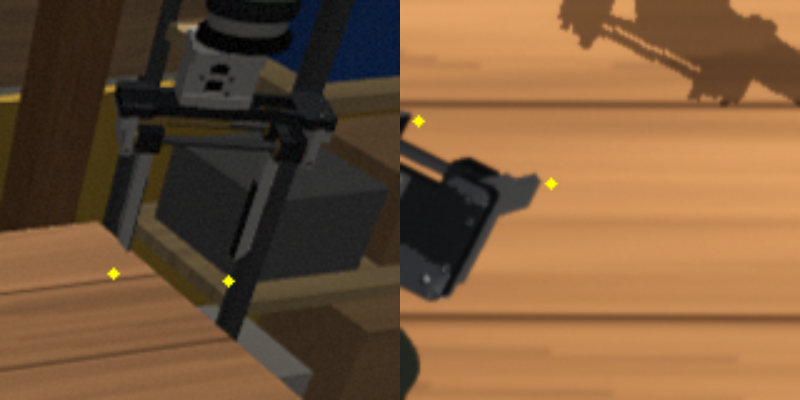

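Run:
```python
from h import *
P={n:(lambda K,R,t:K@np.c_[R,t])(*cam(n)[:3]) for n in('scene','top')}
R=np.array([[-.913,.408,0],[.408,.913,0],[0,0,-1]]);p=np.array([.234,.525,.177])
X=cv2.triangulatePoints(P['top'],P['scene'],np.array([56,391.2]),np.array([491.2,100.])).ravel();X=X[:3]/X[3]
print(X,'tool frame',R.T@(X-p),'reproj',proj('top',X),proj('scene',X))
t=monitor.sense()['tcp_pos']
for z in(.137,.150,.157): print(z,(at_z('scene',(224.4,218.5),z)-t)[:2].round(4))
```

```text
[0.22151849 0.47441985 0.20447296] tool frame [-0.00924108 -0.05127213 -0.02747296] reproj [ 54.24175963 390.24614042] [489.53321897 100.25342053]
0.137 [-0.0274 -0.0035]
0.15 [-0.0111 -0.0035]
0.157 [-0.0023 -0.0035]
```

Triangulation puts the visible finger ends about 20–27 mm above the reported TCP. Horizontally the seam fits within about 2 mm once I allow for the near finger face being offset. So I'll go down slowly and use the force reading to find contact.

>>> drive_tool(increments=[[0, 0, 0, 8, 0, 0, 0], [0, 0, 0, 14, 0, 0, 0], [0, 0, 0, 18, 0, 0, 0], [0, 0, 0, 18, 0, 0, 0]])

```text
t: 3.15
tcp_pos: [0.4567, -0.1773, 0.1181]
tcp_rot: [[-0.913, 0.407, -0.001], [0.407, 0.913, 0.001], [0.001, 0.0, -1.0]]
ft_force: [-0.1, -0.2, 0.2]
width: 0.0004
grasp_force: 0.0
```

>>> drive_tool(increments=[[0, 0, 0, 1, 0, 0, 0], [0, 0, 0, 2, 0, 0, 0], [0, 0, 0, 3, 0, 0, 0], [0, 0, 0, 4, 0, 0, 0], [0, 0, 0, 4, 0, 0, 0]])

```text
t: 3.65
tcp_pos: [0.4572, -0.1778, 0.1147]
tcp_rot: [[-0.913, 0.408, -0.0], [0.408, 0.913, 0.0], [0.0, 0.0, -1.0]]
ft_force: [-0.5, -0.5, 0.0]
width: 0.0004
grasp_force: 0.0
```

>>> drive_tool(increments=[[0, 0, 0, 1, 0, 0, 0], [0, 0, 0, 2, 0, 0, 0], [0, 0, 0, 3, 0, 0, 0], [0, 0, 0, 3, 0, 0, 0], [0, 0, 0, 3, 0, 0, 0]])

```text
t: 4.15
tcp_pos: [0.4572, -0.1778, 0.1118]
tcp_rot: [[-0.913, 0.408, -0.0], [0.408, 0.913, 0.0], [0.0, 0.0, -1.0]]
ft_force: [-0.4, -0.6, -0.5]
width: 0.0005
grasp_force: 0.0
```

Run:
```python
from h import *
im=optics.get_image('scene'); s=monitor.sense(); print(s['t'],s['tcp_pos'].round(4),s['ft_force'].round(2),proj('scene',s['tcp_pos']))
g=im[205:250,205:250]; cv2.imwrite('pics/h.png',cv2.resize(g[:,:,::-1],(500,500),interpolation=cv2.INTER_NEAREST))
```

```text
4.2 [ 0.4573 -0.1778  0.1119] [ 0.12  0.1  -0.16] [229.4776558  237.21095824]
```

View pics/h.png

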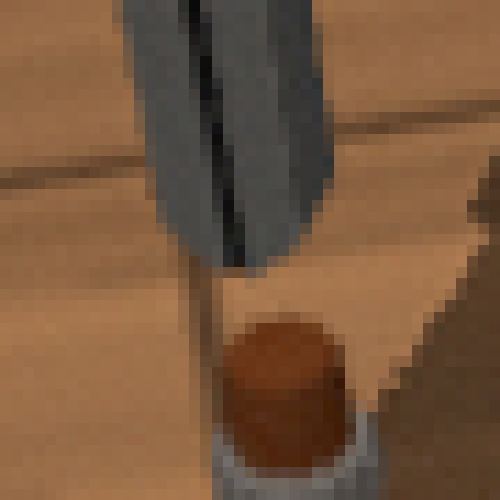

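The tip is at (226.4,229) and still clear above the bulb (top at (230.5,236)), with no force, so the fingers really do end about 20 mm above the reported TCP. I'll move about 2 mm in +y and keep going down on force.

>>> drive_tool(increments=[[0, 0.8, 1.8, 2, 0, 0, 0], [0, 0.8, 1.8, 5, 0, 0, 0], [0, 0.8, 1.8, 8, 0, 0, 0], [0, 0.8, 1.8, 8, 0, 0, 0], [0, 0.8, 1.8, 8, 0, 0, 0]])

```text
t: 4.7
tcp_pos: [0.4571, -0.1757, 0.1036]
tcp_rot: [[-0.913, 0.408, -0.0], [0.408, 0.913, 0.0], [0.0, 0.0, -1.0]]
ft_force: [-0.3, -0.6, 0.4]
width: 0.0004
grasp_force: 0.0
```

>>> drive_tool(increments=[[0, 0, 0, 1, 0, 0, 0], [0, 0, 0, 2, 0, 0, 0], [0, 0, 0, 3, 0, 0, 0], [0, 0, 0, 4, 0, 0, 0], [0, 0, 0, 4, 0, 0, 0]])

```text
t: 5.2
tcp_pos: [0.4571, -0.1758, 0.0997]
tcp_rot: [[-0.913, 0.408, -0.0], [0.408, 0.913, 0.0], [0.0, 0.0, -1.0]]
ft_force: [0.6, 0.5, -0.2]
width: 0.0002
grasp_force: 0.0
```

>>> drive_tool(increments=[[0, 0, 0, 1, 0, 0, 0], [0, 0, 0, 2, 0, 0, 0], [0, 0, 0, 3, 0, 0, 0], [0, 0, 0, 3, 0, 0, 0], [0, 0, 0, 3, 0, 0, 0]])

```text
t: 5.7
tcp_pos: [0.4572, -0.1758, 0.0968]
tcp_rot: [[-0.913, 0.408, -0.0], [0.408, 0.913, 0.0], [0.0, -0.0, -1.0]]
ft_force: [-0.5, 0.7, -0.0]
width: 0.0003
grasp_force: 0.0
```

Run:
```python
from h import *
im=optics.get_image('scene'); s=monitor.sense(); print(s['t'],s['tcp_pos'].round(4),s['ft_force'].round(2),proj('scene',s['tcp_pos']))
g=im[205:250,205:250]; cv2.imwrite('pics/i.png',cv2.resize(g[:,:,::-1],(500,500),interpolation=cv2.INTER_NEAREST))
```

```text
5.75 [ 0.4573 -0.1759  0.0969] [ 0.47 -0.22  0.78] [231.45851186 242.88902777]
```

View pics/i.png

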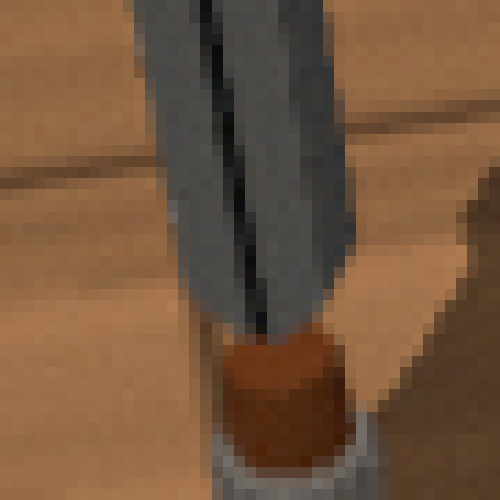

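The tip bottom is at (229,235.4), just over the bulb top (230.4,237.4), well centred sideways and not touching yet. I'll keep going down.

>>> drive_tool(increments=[[0, 0, 0, 1, 0, 0, 0], [0, 0, 0, 2, 0, 0, 0], [0, 0, 0, 3, 0, 0, 0], [0, 0, 0, 4, 0, 0, 0], [0, 0, 0, 4, 0, 0, 0]])

```text
t: 6.25
tcp_pos: [0.4571, -0.1757, 0.0926]
tcp_rot: [[-0.913, 0.408, -0.0], [0.408, 0.913, 0.0], [0.0, 0.0, -1.0]]
ft_force: [0.4, 0.1, 0.6]
width: 0.0003
grasp_force: 0.0
```

>>> drive_tool(increments=[[0, 0, 0, 1, 0, 0, 0], [0, 0, 0, 2, 0, 0, 0], [0, 0, 0, 3, 0, 0, 0], [0, 0, 0, 3, 0, 0, 0], [0, 0, 0, 3, 0, 0, 0]])

```text
t: 6.75
tcp_pos: [0.4572, -0.1758, 0.0898]
tcp_rot: [[-0.913, 0.408, -0.0], [0.408, 0.913, 0.0], [0.0, 0.0, -1.0]]
ft_force: [0.3, 0.0, -0.1]
width: 0.0005
grasp_force: 0.0
```

>>> drive_tool(increments=[[0, 0, 0, 1, 0, 0, 0], [0, 0, 0, 2, 0, 0, 0], [0, 0, 0, 3, 0, 0, 0], [0, 0, 0, 3, 0, 0, 0], [0, 0, 0, 3, 0, 0, 0]])

```text
t: 7.25
tcp_pos: [0.4572, -0.1758, 0.0868]
tcp_rot: [[-0.913, 0.408, -0.0], [0.408, 0.913, 0.0], [0.0, -0.0, -1.0]]
ft_force: [0.4, 0.1, -0.6]
width: 0.0005
grasp_force: 0.0
```

```bash
cat >> h.py <<'E'
def ascii(u,v,hw=12,hh=14):
    im=optics.get_image('scene'); h=cv2.cvtColor(im,cv2.COLOR_RGB2HSV); s=monitor.sense()
    print(round(s['t'],2),s['tcp_pos'].round(4),s['ft_force'].round(2),'rows from',v-hh,'cols from',u-hw)
    for r in range(v-hh,v+hh+1):
        print(r,''.join('#' if h[r,c,1]<60 and h[r,c,2]<110 else 'w' if h[r,c,1]<60 else 'O' if h[r,c,1]>165 and h[r,c,2]>100 else 'o' if h[r,c,1]>165 else '.' for c in range(u-hw,u+hw+1)))
E
python3 -c "
from h import *
ascii(230,236)"
```

```text
7.3 [ 0.4572 -0.1758  0.0869] [ 0.28 -0.04  1.06] rows from 222 cols from 218
222 ..######.#########.......
223 ..################.......
224 ..#################......
225 ...################......
226 ...################......
227 ...################......
228 ...################......
229 ...################......
230 ....###############......
231 ....###############......
232 ....##############.......
233 ....##############.......
234 .....#############.......
235 .....############........
236 ......###########........
237 .......########..........
238 .........#.###.ooo.......
239 .......oo..o..oooo.......
240 .......ooooooooooo.......
241 .......ooooooooooo.......
242 .......ooooooooooo.w.....
243 ........oooooooooo.w#....
244 ......#.oooooooooo.w#....
245 ......##.oooooooo.#w#....
246 ......#w.oooooo...w##....
247 ......###........####....
248 ......###wwww##w#####....
249 .......#####w########....
250 .......##############....
```

>>> drive_tool(increments=[[0, 0, 0, 1, 0, 0, 0], [0, 0, 0, 2, 0, 0, 0], [0, 0, 0, 2, 0, 0, 0], [0, 0, 0, 2, 0, 0, 0]])

```text
t: 7.7
tcp_pos: [0.4574, -0.1759, 0.085]
tcp_rot: [[-0.913, 0.408, 0.0], [0.408, 0.913, -0.0], [-0.0, -0.0, -1.0]]
ft_force: [-0.0, -0.5, 0.7]
width: 0.0004
grasp_force: 0.7
```

>>> drive_tool(increments=[[0, 0, 0, 1, 0, 0, 0], [0, 0, 0, 2, 0, 0, 0], [0, 0, 0, 2, 0, 0, 0], [0, 0, 0, 2, 0, 0, 0]])

```text
t: 8.1
tcp_pos: [0.4574, -0.176, 0.083]
tcp_rot: [[-0.913, 0.408, 0.0], [0.408, 0.913, -0.0], [-0.0, -0.0, -1.0]]
ft_force: [-0.7, -0.1, 2.9]
width: 0.0004
grasp_force: 1.3
```

```bash
python3 -c "
from h import *
ascii(230,241,12,10)"
```

```text
8.15 [ 0.4574 -0.1759  0.083 ] [-0.05  2.09  1.85] rows from 231 cols from 218
231 ....################.....
232 ....###############......
233 ....###############......
234 ....##############.......
235 ....##############.......
236 .....#############.......
237 ......###########........
238 .......##########........
239 .........######.oo.......
240 .......o...o##.ooo.......
241 .......ooooo..oooo.......
242 .......ooooooooooo.......
243 ........ooooooooooow#....
244 .........ooooooooo.w#....
245 ......##.ooooooooo.##....
246 ......#w.ooooooo..w##....
247 ......###........w###....
248 ......###ww....#w####....
249 .......####w#w#######....
250 .......##############....
251 .......##############....
```

Contact is at a TCP of about 0.086, so the real tip is about 29 mm above the reported TCP. I'll press on gently to about 5 N.

>>> drive_tool(increments=[[0, 0, 0, 1, 0, 0, 0], [0, 0, 0, 2, 0, 0, 0], [0, 0, 0, 3, 0, 0, 0], [0, 0, 0, 4, 0, 0, 0], [0, 0, 0, 4, 0, 0, 0]])

```text
t: 8.65
tcp_pos: [0.4574, -0.1759, 0.0787]
tcp_rot: [[-0.913, 0.408, 0.0], [0.408, 0.913, -0.0], [-0.0, -0.0, -1.0]]
ft_force: [-0.2, -0.7, 2.0]
width: 0.0005
grasp_force: 1.3
```

>>> drive_tool(increments=[[0, 0, 0, 1, 0, 0, 0], [0, 0, 0, 2, 0, 0, 0], [0, 0, 0, 3, 0, 0, 0], [0, 0, 0, 4, 0, 0, 0], [0, 0, 0, 4, 0, 0, 0]])

```text
t: 9.15
tcp_pos: [0.4574, -0.1759, 0.0749]
tcp_rot: [[-0.913, 0.408, 0.0], [0.408, 0.913, -0.0], [-0.0, 0.0, -1.0]]
ft_force: [0.1, 0.1, 3.3]
width: 0.0005
grasp_force: 2.0
```

>>> drive_tool(increments=[[0, 0, 0, 1, 0, 0, 0], [0, 0, 0, 2, 0, 0, 0], [0, 0, 0, 3, 0, 0, 0], [0, 0, 0, 3, 0, 0, 0]])

```text
t: 9.55
tcp_pos: [0.4574, -0.1759, 0.0721]
tcp_rot: [[-0.913, 0.408, 0.0], [0.408, 0.913, -0.0], [-0.0, -0.0, -1.0]]
ft_force: [0.1, 0.2, 4.9]
width: -0.0
grasp_force: 3.0
```

```bash
python3 -c "
from h import *
ascii(230,243,12,10)
print(np.mean([ (optics.get_image('scene'),monitor.sense()['ft_force'][2])[1] for _ in range(4)]))"
```

```text
9.6 [ 0.4574 -0.1759  0.0722] [ 0.07 -0.47  5.91] rows from 233 cols from 218
233 ....################.....
234 .....###############.....
235 .....###############.....
236 .....###############.....
237 .....###############.....
238 .....##############......
239 .....##############......
240 ......############.......
241 ......############.......
242 .......##########........
243 .........#######.........
244 ........o.#..##.ooo#.....
245 ........oo.oo..oooow#....
246 .......w.oooooooooow#....
247 .......w.ooooooooo.w#....
248 .......ww.ooooooo..w#....
249 .......#w..oooo..#w###...
250 .......###......w#####...
251 .......###wwwww#######...
252 .......###############...
253 ........#############.oo.
5.535024413692745
```

Force is up to 5.5 N and climbing at bulb stiffness past the 3 N slide force, so amber is home. I'll lift off and go to green.

>>> drive_tool(increments=[[0, 0, 0, -10, 0, 0, 0], [0, 0, 0, -25, 0, 0, 0], [0, 0, 0, -50, 0, 0, 0], [0, 0, 0, -50, 0, 0, 0]])

```text
t: 10.2
tcp_pos: [0.4591, -0.1769, 0.1246]
tcp_rot: [[-0.913, 0.407, 0.004], [0.407, 0.913, -0.003], [-0.005, -0.001, -1.0]]
ft_force: [0.4, -0.8, 0.1]
width: 0.0006
grasp_force: 0.0
```

>>> drive_tool(increments=[[0, -18, 40, 0, 0, 0, 0], [0, -36, 80, 0, 0, 0, 0], [0, -54, 120, 0, 0, 0, 0], [0, -68, 151, 0, 0, 0, 0], [0, -68, 151, 0, 0, 0, 0]])

```text
t: 10.7
tcp_pos: [0.5823, -0.0626, 0.1202]
tcp_rot: [[-0.915, 0.404, -0.001], [0.404, 0.915, 0.001], [0.002, 0.001, -1.0]]
ft_force: [-0.3, -0.5, 0.3]
width: 0.0005
grasp_force: 0.0
```

>>> drive_tool(increments=[[0, 0, 0, 10, 0, 0, 0], [0, 0, 0, 20, 0, 0, 0], [0, 0, 0, 27, 0, 0, 0], [0, 0, 0, 30, 0, 0, 0], [0, 0, 0, 30, 0, 0, 0]])

```text
t: 11.2
tcp_pos: [0.5798, -0.0661, 0.0909]
tcp_rot: [[-0.913, 0.409, -0.002], [0.409, 0.913, 0.0], [0.002, -0.0, -1.0]]
ft_force: [-0.4, 0.5, -0.1]
width: 0.0007
grasp_force: 0.0
```

Run:
```python
from h import *
im=optics.get_image('scene'); s=monitor.sense(); print(s['t'],s['tcp_pos'].round(4),s['ft_force'].round(2))
ims=[im[222:262,210:260],im[250:300,275:325]]
cv2.imwrite('pics/j.png',np.hstack([cv2.resize(q[:,:,::-1],(400,400),interpolation=cv2.INTER_NEAREST) for q in ims]))
```

```text
11.25 [ 0.5804 -0.0662  0.0916] [-0.23  0.24 -0.43]
```

View pics/j.png

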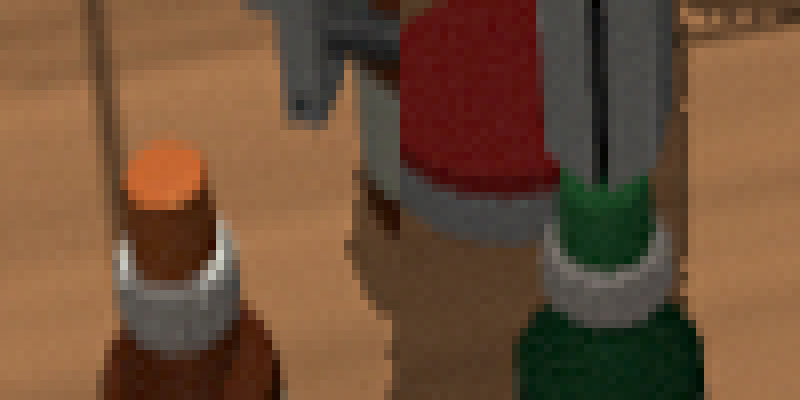

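Amber's collar now sits on the shoulder and its bulb top has dropped to row 239.7 from 236.3, which is about 8 mm. The finger is centred over the large green bulb (301,273). Pressing green.

>>> drive_tool(increments=[[0, 0, 0, 2, 0, 0, 0], [0, 0, 0, 4, 0, 0, 0], [0, 0, 0, 6, 0, 0, 0], [0, 0, 0, 8, 0, 0, 0], [0, 0, 0, 8, 0, 0, 0]])

```text
t: 11.75
tcp_pos: [0.5812, -0.0657, 0.084]
tcp_rot: [[-0.913, 0.407, 0.001], [0.407, 0.913, -0.0], [-0.001, -0.0, -1.0]]
ft_force: [0.7, -1.5, 2.3]
width: 0.0002
grasp_force: 1.0
```

>>> drive_tool(increments=[[0, 0, 0, 1, 0, 0, 0], [0, 0, 0, 2, 0, 0, 0], [0, 0, 0, 3, 0, 0, 0], [0, 0, 0, 4, 0, 0, 0], [0, 0, 0, 4, 0, 0, 0]])

```text
t: 12.25
tcp_pos: [0.5811, -0.0657, 0.0799]
tcp_rot: [[-0.913, 0.408, 0.001], [0.408, 0.913, -0.0], [-0.001, 0.0, -1.0]]
ft_force: [0.7, -0.7, 2.1]
width: 0.0007
grasp_force: 1.4
```

>>> drive_tool(increments=[[0, 0, 0, 1, 0, 0, 0], [0, 0, 0, 2, 0, 0, 0], [0, 0, 0, 3, 0, 0, 0], [0, 0, 0, 4, 0, 0, 0], [0, 0, 0, 4, 0, 0, 0]])

```text
t: 12.75
tcp_pos: [0.5811, -0.0657, 0.0758]
tcp_rot: [[-0.913, 0.408, 0.0], [0.408, 0.913, -0.0], [-0.0, 0.0, -1.0]]
ft_force: [0.9, -0.1, 2.1]
width: 0.0002
grasp_force: 1.6
```

>>> drive_tool(increments=[[0, 0, 0, 1, 0, 0, 0], [0, 0, 0, 2, 0, 0, 0], [0, 0, 0, 3, 0, 0, 0], [0, 0, 0, 3, 0, 0, 0], [0, 0, 0, 3, 0, 0, 0]])

```text
t: 13.25
tcp_pos: [0.5812, -0.0657, 0.0732]
tcp_rot: [[-0.913, 0.408, 0.001], [0.408, 0.913, -0.0], [-0.001, 0.0, -1.0]]
ft_force: [-0.0, -0.6, 4.5]
width: 0.0006
grasp_force: 2.6
```

```bash
python3 -c "
from h import *
print(np.mean([ (optics.get_image('scene'),monitor.sense()['ft_force'])[1] for _ in range(4)],0),monitor.sense()['tcp_pos'])"
```

```text
[0.27923578 0.04749859 5.06655161] [ 0.58118594 -0.06573801  0.07324052]
```

>>> drive_tool(increments=[[0, 0, 0, 1, 0, 0, 0], [0, 0, 0, 1, 0, 0, 0], [0, 0, 0, -10, 0, 0, 0], [0, 0, 0, -50, 0, 0, 0], [0, 0, 0, -50, 0, 0, 0]])

```text
t: 13.95
tcp_pos: [0.5842, -0.0664, 0.1278]
tcp_rot: [[-0.913, 0.407, 0.008], [0.407, 0.913, -0.002], [-0.008, 0.001, -1.0]]
ft_force: [1.6, 0.2, 1.1]
width: 0.0005
grasp_force: 0.0
```

>>> drive_tool(increments=[[0, 35, 23, 0, 0, 0, 0], [0, 70, 46, 0, 0, 0, 0], [0, 105, 69, 0, 0, 0, 0], [0, 127, 84, 0, 0, 0, 0], [0, 127, 84, 0, 0, 0, 0]])

```text
t: 14.45
tcp_pos: [0.496, 0.0654, 0.1216]
tcp_rot: [[-0.915, 0.404, -0.004], [0.404, 0.915, 0.001], [0.004, -0.001, -1.0]]
ft_force: [0.4, -1.1, 0.4]
width: 0.0007
grasp_force: 0.0
```

>>> drive_tool(increments=[[0, 0, 0, 10, 0, 0, 0], [0, 0, 0, 20, 0, 0, 0], [0, 0, 0, 27, 0, 0, 0], [0, 0, 0, 31, 0, 0, 0], [0, 0, 0, 31, 0, 0, 0]])

```text
t: 14.95
tcp_pos: [0.4985, 0.0622, 0.0905]
tcp_rot: [[-0.913, 0.409, -0.002], [0.409, 0.913, 0.0], [0.002, -0.001, -1.0]]
ft_force: [-0.4, 0.2, -0.2]
width: 0.0002
grasp_force: 0.0
```

Run:
```python
from h import *
im=optics.get_image('scene'); s=monitor.sense(); print(s['t'],s['tcp_pos'].round(4),s['ft_force'].round(2))
ims=[im[250:300,275:325],im[210:260,330:380]]
cv2.imwrite('pics/k.png',np.hstack([cv2.resize(q[:,:,::-1],(400,400),interpolation=cv2.INTER_NEAREST) for q in ims]))
```

```text
15.0 [0.499  0.0623 0.0912] [-0.28  0.56  0.17]
```

View pics/k.png

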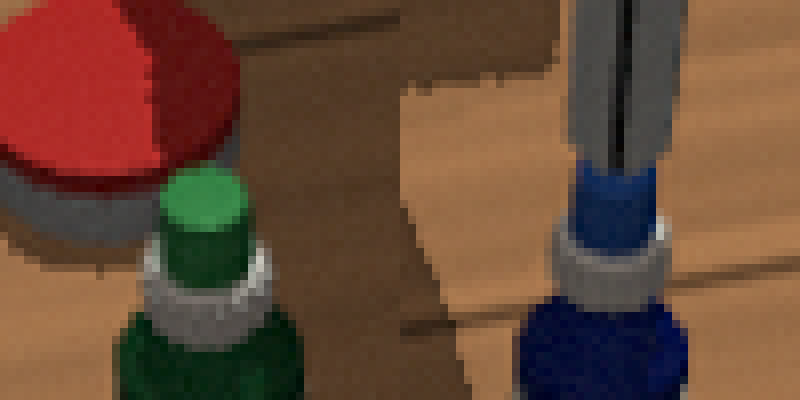

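Green's collar is seated too, with its bulb top at row 275 (was 271.8). The finger over blue is about 1–2 mm too far in +y, so I'll correct that slightly and press.

>>> drive_tool(increments=[[0, -0.6, -1.3, 1, 0, 0, 0], [0, -0.6, -1.3, 3, 0, 0, 0], [0, -0.6, -1.3, 5, 0, 0, 0], [0, -0.6, -1.3, 7, 0, 0, 0], [0, -0.6, -1.3, 8, 0, 0, 0]])

```text
t: 15.5
tcp_pos: [0.4994, 0.0614, 0.084]
tcp_rot: [[-0.913, 0.407, 0.001], [0.407, 0.913, -0.0], [-0.001, 0.0, -1.0]]
ft_force: [-0.2, -0.2, 1.4]
width: 0.0007
grasp_force: 1.0
```

>>> drive_tool(increments=[[0, 0, 0, 1, 0, 0, 0], [0, 0, 0, 2, 0, 0, 0], [0, 0, 0, 3, 0, 0, 0], [0, 0, 0, 4, 0, 0, 0], [0, 0, 0, 4, 0, 0, 0]])

```text
t: 16.0
tcp_pos: [0.4994, 0.0614, 0.0799]
tcp_rot: [[-0.913, 0.408, 0.0], [0.408, 0.913, -0.0], [-0.0, 0.0, -1.0]]
ft_force: [0.0, 0.2, 2.8]
width: 0.0006
grasp_force: 1.4
```

>>> drive_tool(increments=[[0, 0, 0, 1, 0, 0, 0], [0, 0, 0, 2, 0, 0, 0], [0, 0, 0, 3, 0, 0, 0], [0, 0, 0, 4, 0, 0, 0], [0, 0, 0, 4, 0, 0, 0]])

```text
t: 16.5
tcp_pos: [0.4994, 0.0614, 0.0758]
tcp_rot: [[-0.913, 0.408, 0.0], [0.408, 0.913, 0.0], [-0.0, 0.0, -1.0]]
ft_force: [0.9, -0.5, 3.3]
width: 0.0005
grasp_force: 1.6
```

>>> drive_tool(increments=[[0, 0, 0, 1, 0, 0, 0], [0, 0, 0, 2, 0, 0, 0], [0, 0, 0, 3, 0, 0, 0], [0, 0, 0, 3, 0, 0, 0], [0, 0, 0, 3, 0, 0, 0]])

```text
t: 17.0
tcp_pos: [0.4994, 0.0613, 0.0731]
tcp_rot: [[-0.913, 0.408, 0.001], [0.408, 0.913, -0.0], [-0.0, 0.0, -1.0]]
ft_force: [-0.4, -0.5, 5.5]
width: 0.0005
grasp_force: 2.6
```

```bash
python3 -c "
from h import *
print(np.mean([ (optics.get_image('scene'),monitor.sense()['ft_force'])[1] for _ in range(4)],0),monitor.sense()['tcp_pos'])"
```

```text
[-0.08768407 -0.14907988  5.2679332 ] [0.49945389 0.0613524  0.0731693 ]
```

Blue is at 5.3 N. One more millimetre, then I'll lift clear and check all three by measurement.

>>> drive_tool(increments=[[0, 0, 0, 1, 0, 0, 0], [0, 0, 0, 1, 0, 0, 0], [0, 0, 0, -10, 0, 0, 0], [0, 0, 0, -50, 0, 0, 0], [0, 0, 0, -90, 0, 0, 0]])

```text
t: 17.7
tcp_pos: [0.4968, 0.0616, 0.1622]
tcp_rot: [[-0.913, 0.408, -0.006], [0.408, 0.913, 0.0], [0.005, -0.002, -1.0]]
ft_force: [1.0, 0.5, 0.4]
width: 0.0005
grasp_force: 0.0
```

>>> drive_tool(increments=[[0, 0, 0, -20, 0, 0, 0], [0, 0, 0, -40, 0, 0, 0], [0, 0, 0, -40, 0, 0, 0]])

```text
t: 18.0
tcp_pos: [0.5008, 0.0614, 0.2057]
tcp_rot: [[-0.913, 0.407, 0.005], [0.407, 0.913, -0.0], [-0.005, 0.002, -1.0]]
ft_force: [-0.1, -0.6, 0.6]
width: 0.0004
grasp_force: 0.0
```

Run:
```python
from h import *
im=optics.get_image('scene'); h=cv2.cvtColor(im,cv2.COLOR_RGB2HSV); s=monitor.sense(); print(s['t'],s['tcp_pos'].round(3))
h0=cv2.cvtColor(cv2.imread('pics/scene0.png'),cv2.COLOR_BGR2HSV)
def top(h,lo,hi,S,V,g):
    m=cv2.inRange(h,(lo,S,V),(hi,255,255)); m[:, :g[0]-10]=0; m[:,g[0]+10:]=0; m[:g[1]-12]=0; m[g[1]+14:]=0
    k,l,st,ce=cv2.connectedComponentsWithStats(m); i=1+np.argmax(st[1:,4]); return ce[i].round(1),st[i].tolist()
for n,a in dict(amber=(5,20,172,125,(230,238)),green=(50,80,120,125,(301,273)),blue=(105,125,120,125,(357,233)),).items(): print(n,top(h0,*a),top(h,*a))
for n in ('clear_bottle','tin','jar','tub','amber_bottle','green_bottle','blue_bottle'): print(n,[(round(d['confidence'],2),np.round(d['rect']).tolist()) for d in finder.look_for('scene',n)][:3])
```

```text
18.05 [0.5   0.061 0.204]
amber (array([229.6, 236.4]), [225, 233, 10, 7, 52]) (array([230.1, 239.1]), [225, 236, 11, 7, 56])
green (array([301. , 271.8]), [297, 269, 8, 6, 27]) (array([298.8, 274.7]), [296, 272, 7, 7, 32])
blue (array([356.6, 230.8]), [352, 228, 10, 7, 48]) (array([357.6, 233.4]), [355, 231, 7, 6, 31])
clear_bottle [(0.72, [417.0, 252.0, 30.0, 55.0]), (0.48, [429.0, 252.0, 14.0, 22.0])]
tin [(0.93, [270.0, 248.0, 33.0, 32.0])]
jar [(0.83, [466.0, 193.0, 34.0, 43.0]), (0.54, [421.0, 256.0, 22.0, 53.0])]
tub [(0.7, [93.0, 305.0, 84.0, 109.0])]
amber_bottle [(0.87, [252.0, 193.0, 25.0, 55.0]), (0.7, [226.0, 239.0, 21.0, 49.0])]
green_bottle [(0.88, [305.0, 318.0, 18.0, 34.0]), (0.62, [287.0, 268.0, 23.0, 54.0])]
blue_bottle []
```

All three bulb tops dropped 2.6–2.9 px, and full travel of 6.5–8 mm should show as 2.6–3.2 px. The bystanders haven't moved, so I'm handing in.

```bash
python3 -c "
from rig import job_done
print(job_done())"
```

```text
the job is handed in; nothing more can be done
None
```

I pressed the amber, green and blue droppers home in that order, each with about 5–6 N. The last camera check fits full travel on all three, the tin, tub, jar and clear bottle showed no sign of having moved, and the job is handed in at about 18 s with the arm clear.

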